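Make up a firework order tray

ROBOT

A 6-joint arm with a two-finger parallel gripper is mounted at the origin on the work surface. World frame = base frame: x ahead of the robot, y to its left, z up, the work surface at z = 0. Lengths are in m, angles in degrees, forces in N, time in s.
With the tool pointing down it reaches from about 0.3 to 0.825 m from the base axis. Payload 5.4 kg.
Tool frame: the origin (TCP) lies at the very end of the fingers, on their centre line; the grasp point (between the pads) lies 19 mm behind it; z points along the fingers, y is the direction in which the jaws open and shut (so a half turn about z gives the same grasp; the last joint's range is limited). The gripper opens to 92 mm and grips with 3 to 60 N. Pads are 20 mm wide; open, the fingers measure 128 mm over their backs; the gripper's body (75 mm by 189 mm) begins 69 mm behind the grasp point.
Start: joints at [-85.606, 9.076, 91.501, -0, 79.423, -12.038], TCP at [0.163, -0.552, 0.215] pointing down, gripper open.
Joint ranges: [-166.64, 166.64], [-54.1, 131.32], [10.49, 154.53], [-73.88, 253.88], [9.74, 151.15], [-171.62, 171.62]. Speed limits (degrees/s): [147.25, 147.25, 180, 180, 180, 180].

INTERFACE

Orientations are given as [roll, pitch, yaw] about the fixed x, y, z axes, in that order (R = Rz(yaw) Ry(pitch) Rx(roll)).
In Python, from workcell import sense, viewer, env gives the robot as it stands.
- The arm moves only by the shell command python3 -m pendant 'ROWS' [FORCE]. ROWS is JSON, a list of rows, each a list of 7 numbers: the turn, a rotation vector about the tool's x, y, z each as a share of pi/2 rad, from -1 to 1, then the shift along the tool's x, y, z each as a share of 60 mm, from -1 to 1, then the closure, from -1 (fully open) to 1 (shut), so that 0 is half open. A call has exactly 10 rows; each row shifts and turns the commanded pose from where the row before left it, along the tool's axes as they then stand; what a row does not reach is not made up. A row lasts 1/8 s, in which the tool goes at most 62.5 mm and 10.7 degrees, less where a joint would pass 70% of its speed; a pose out of reach is approached as far as the arm can. A call with a number of a shift or a turn outside -1 to 1 is refused whole. A call with a gripper value outside its range is refused whole. The fingers move at their own pace and stop on an object; FORCE is the grip in N (left out, the last holds). Time passes only in rows, so rows that do not move let the fingers close, or fill a call up. It gives the time, the measured TCP pose, the force and the opening at its end, in the units of the state.
- sense(): the state, without advancing time (a new reading comes with each control period).
- viewer.camera(name): name is "side" or "top" or "wrist"; returns a dict with "image" (384x512x3 uint8, red, green, blue), "camera_matrix" (3x3 intrinsics, pixels), "extrinsics" (4x4, takes a point from camera to world coordinates). Camera axes: x right, y down, z forward; pixel columns grow to the right and rows downward; lengths in m; the calibration is good to about 2 mm. The wrist camera is an equidistant fisheye: a pixel r from the principal point sees the ray r / f radians off the axis. A picture is of the moment at which its call begins. There is no depth.
- env.finish_job(): hands the job in, once; it reports no verdict.
The state is a dict: "time": time; "joint_positions": joint angles; "dq": joint speeds; "joint_efforts": joint torques, N m; "ee_pos": TCP position; "ee_rot": TCP orientation; "ft_force": force on the tool from outside, world axes, zero at the start; "moment": the same for the moment, N m; "finger_gap": finger opening in m.
Only numpy, scipy, OpenCV 4.12 (cv2) and the standard library are available. Lean on these libraries where they do the work, as an engineer would, in place of code of your own. Each camera call takes 0.05 s, during which the arm holds its last target.

TASK

Make up the order in the grey tray: exactly three orange canisters standing upright in its larger bay, counting the one already there, and the red carton lying flat in its smaller bay. The red carton is in the middle of the stack of three: lift the top purple carton off, take the red one, and put the purple one back squarely on the bottom one. Leave the other canisters standing on the cardboard sheet, do not shift the blue ones, the bottom carton or the other things on the bench, and tip nothing over.

Things in the scene. Friction and masses are not known exactly. Their poses are not given: they have to be found in the camera images.
- tray: the order tray: grey plastic, fixed to the bench, 310 x 198 mm outside (own x, y), floor and walls 4 mm thick, walls and divider 25 mm high. Origin on the bench under its centre; +x points roughly away from the robot (yaw within 0.15 rad). A 4 mm divider at x = +22 mm makes two bays. It may stand left or right of the stack.
- bay_large (a point): centre of the floor of the tray's larger, nearer bay, for canisters: 171 x 190 mm inside (tray's x, y), 4 mm above the bench, 65.5 mm from the tray's origin along its -x.
- bay_small (a point): centre of the floor of the tray's smaller, farther bay, for the carton: 127 x 190 mm inside (tray's x, y), 4 mm above the bench, 87.5 mm from the tray's origin along its +x.
- sheet: the stock sheet: cardboard 4 mm thick, fixed flat on the bench, on the other side of the stack from the tray; 270 x 190 mm, from x = -150 to +120 mm and y = -95 to +95 mm of its origin on the bench; yaw within 0.15 rad. Canisters stand on it in three rows (along x) of two, 85 mm apart both ways.
- or_a: orange cardboard-tube firework canister, upright cylinder 46 mm diameter, 62 mm high, about 150 g; origin at the centre of its underside, z up. This one stands in the tray's larger bay from the start.
- or_b: orange cardboard-tube firework canister, upright cylinder 46 mm diameter, 62 mm high, about 150 g; origin at the centre of its underside, z up. Starts on the stock sheet, at any of its six places.
- or_c: orange cardboard-tube firework canister, upright cylinder 46 mm diameter, 62 mm high, about 150 g; origin at the centre of its underside, z up. Starts on the stock sheet, at any of its six places.
- or_d: orange cardboard-tube firework canister, upright cylinder 46 mm diameter, 62 mm high, about 150 g; origin at the centre of its underside, z up. Starts on the stock sheet, at any of its six places.
- or_e: orange cardboard-tube firework canister, upright cylinder 46 mm diameter, 62 mm high, about 150 g; origin at the centre of its underside, z up. Starts on the stock sheet, at any of its six places.
- bl_a: blue cardboard-tube firework canister, upright cylinder 46 mm diameter, 62 mm high, about 150 g; origin at the centre of its underside, z up. Stands on the stock sheet among the orange ones; not wanted.
- bl_b: blue cardboard-tube firework canister, upright cylinder 46 mm diameter, 62 mm high, about 150 g; origin at the centre of its underside, z up. Stands on the stock sheet among the orange ones; not wanted.
- pack_top: purple flat carton 50 x 110 x 40 mm high (own x, y, z), about 180 g, with a yellow spot on top; origin at the centre of its underside, z up, long side along its y. Starts as the top of the stack of three.
- pack_red: red flat carton 50 x 110 x 40 mm high (own x, y, z), about 180 g, with a yellow spot on top; origin at the centre of its underside, z up, long side along its y. Starts in the middle of the stack, its underside 40 mm above the bench.
- pack_low: purple carton 50 x 110 x 40 mm high (own x, y, z), origin at the centre of its underside. Bottom of the stack, on the bench between tray and sheet; its long side (y) runs roughly left-right (yaw within 0.35 rad). On the robot's side of it the bench is free for 150 mm and more across the gap between tray and sheet: room to set a carton down parallel to it, nearest the middle line y = 0.
- tape: roll of brown tape lying flat, 90 mm across, 48 mm high, beyond the stack; bystander. Origin at the centre of its underside.
- scanner: black and yellow hand scanner lying on the bench, about 45 x 130 x 36 mm, beyond the stack; bystander. Origin on its underside.
- calc: black pocket calculator 130 x 75 x 14 mm, at the robot's left side; bystander. Origin at the centre of its underside.

How it is judged (in metres and radians):
At the end, for the whole second after the job is handed in: Three orange canisters (or_a among them) stand upright (0.1 rad) in the larger bay, the other two on the sheet; the red carton lies flat in the smaller bay; the top purple carton lies on the bottom one, centres within 15 mm, sides within 0.2 rad, the bottom one on the bench; all at rest (horizontal distance between or_a and bay_large below 0.1 m and ((horizontal distance between each of or_b, or_c and bay_large below 0.1 m and horizontal distance between each of or_d, or_e and sheet below 0.175 m) or (horizontal distance between each of or_b, or_d and bay_large below 0.1 m and horizontal distance between each of or_c, or_e and sheet below 0.175 m) or (horizontal distance between each of or_b, or_e and bay_large below 0.1 m and horizontal distance between each of or_c, or_d and sheet below 0.175 m) or (horizontal distance between each of or_b, or_e and sheet below 0.175 m and horizontal distance between each of or_c, or_d and bay_large below 0.1 m) or (horizontal distance between each of or_b, or_d and sheet below 0.175 m and horizontal distance between each of or_c, or_e and bay_large below 0.1 m) or (horizontal distance between each of or_b, or_c and sheet below 0.175 m and horizontal distance between each of or_d, or_e and bay_large below 0.1 m)) and height (world z) of or_a between 0.002 and 0.009 m and angle between each of or_a, or_b, or_c, or_d, or_e, pack_red, pack_top's own z axis and vertical below 0.1 rad and height (world z) of or_b between 0.002 and 0.009 m and height (world z) of or_c between 0.002 and 0.009 m and height (world z) of or_d between 0.002 and 0.009 m and height (world z) of or_e between 0.002 and 0.009 m and x of pack_red in the frame of tray between 0.03 and 0.145 m and y of pack_red in the frame of tray between -0.075 and 0.075 m and z of pack_red in the frame of tray between 0 and 0.009 m and horizontal distance between pack_top and pack_low below 0.015 m and angle between the y axis of pack_top and the y axis of pack_low, either way round below 0.2 rad and height (world z) of pack_low below 0.005 m and z of pack_top in the frame of pack_low between 0.035 and 0.045 m and linear speed of each of or_a, or_b, or_c, or_d, or_e, pack_red, pack_top, pack_low below 0.02 m/s); the robot touches nothing.
It fails at once if a blue canister, the bottom carton or a bystander (tape, scanner, calculator) is moved by more than 30 mm (distance of any of bl_a, bl_b, pack_low, tape, scanner, calc from where it was at the start of the episode above 0.03 m).
It fails at once if a canister or carton is tipped over (leans by more than 1 rad) (angle between any of or_a, or_b, or_c, or_d, or_e, bl_a, bl_b, pack_low, pack_red, pack_top's own z axis and vertical above 1 rad).
It also fails if it takes over 72 s, if anything falls off the work surface, if the arm or the gripper's body presses on something with over 40 N, if the wrist force passes 120 N, or if a joint passes its speed limit or range.

## Working session

There is one attempt and no reset: what is moved stays moved. The work goes in short steps, Python scripts to look and compute and a shell command to move; the robot and the scene stay as the last step left them, time stands still between calls to the robot, and variables do not carry over. Pictures are saved under pics/ and viewed, and the job is handed in when it is done.

```bash
ls; mkdir -p pics
python3 - <<'E'
from workcell import sense, viewer, env
import cv2
s=sense();print(s)
for n in ("top","side","wrist"):
    c=viewer.camera(n);cv2.imwrite(f"pics/{n}0.png",c["image"][:,:,::-1]);print(n,c["camera_matrix"].tolist(),c["extrinsics"].round(4).tolist())
E
```

```text
pics
{'time': 0.0, 'joint_positions': array([-8.56073117e+01,  9.11218076e+00,  9.15700801e+01,  4.47004055e-04,
        7.94242642e+01, -1.20389015e+01]), 'dq': array([-0.08885507,  0.01414257,  0.04604901,  0.0477896 ,  0.03609595,
       -0.10156745]), 'joint_efforts': array([ 1.38933603e-03, -3.85576236e+01, -3.22106016e+01,  7.02608004e-02,
        3.79548746e-02, -1.43022676e-04]), 'ee_pos': array([ 0.16257397, -0.55089388,  0.21364183]), 'ee_rot': array([-1.79895909e+02, -2.26481329e-02,  1.64314869e+01]), 'ft_force': array([-0.79485319, -0.00777411,  0.29826265]), 'moment': array([0.02220781, 0.03562095, 0.0355116 ]), 'finger_gap': 0.09173387663067635}
top [[417.33661437182974, 0.0, 254.39702479279325], [0.0, 417.33661437182974, 192.7738939052683], [0.0, 0.0, 1.0]] [[-0.0555, -0.9781, 0.2008, 0.3923], [-0.9985, 0.055, -0.0082, 0.0932], [-0.003, -0.2009, -0.9796, 1.1887], [0.0, 0.0, 0.0, 1.0]]
side [[401.7173131778988, 0.0, 266.9647725464563], [0.0, 401.7173131778988, 191.75255056250614], [0.0, 0.0, 1.0]] [[-0.9992, -0.0173, 0.0349, 0.565], [-0.0389, 0.5106, -0.8589, 0.9732], [-0.003, -0.8596, -0.5109, 0.6121], [0.0, 0.0, 0.0, 1.0]]
wrist [[297.3186396354542, 0.0, 256.29764224778086], [0.0, 297.3186396354542, 195.1454512206123], [0.0, 0.0, 1.0]] [[0.2825, -0.9285, -0.2409, 0.2302], [-0.9593, -0.2738, -0.0694, -0.5315], [-0.0016, 0.2507, -0.9681, 0.3841], [0.0, 0.0, 0.0, 1.0]]
```

View pics/top0.png

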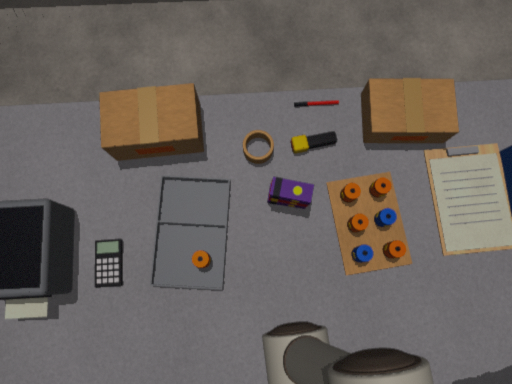

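View pics/side0.png

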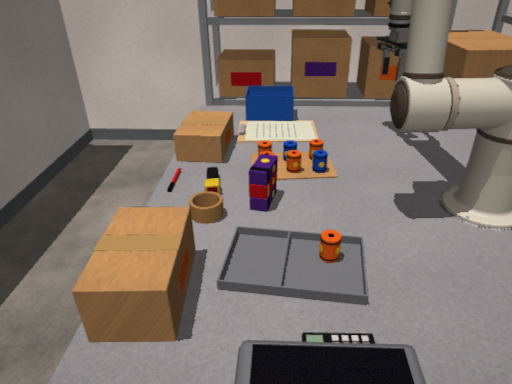

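View pics/wrist0.png

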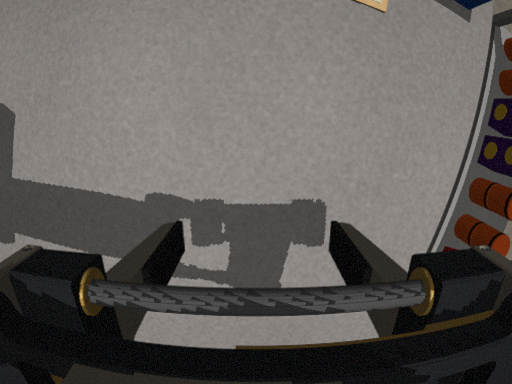

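The top view shows the tray left (about 153–230, 178–290) with one orange canister at (201,259). The stack is at (291,193) and the sheet right of centre has 4 orange and 2 blue canisters. I'll zoom in.

```bash
cat > h.py <<'E'
import numpy as np, cv2
from workcell import sense, viewer, env
def w2p(c,P):
    E=np.array(c["extrinsics"]);K=np.array(c["camera_matrix"]);P=np.atleast_2d(P)
    q=(P-E[:3,3])@E[:3,:3];q=q@K.T;return q[:,:2]/q[:,2:]
def p2w(c,uv,z):
    E=np.array(c["extrinsics"]);K=np.array(c["camera_matrix"]);uv=np.atleast_2d(uv).astype(float)
    d=np.c_[uv,np.ones(len(uv))]@np.linalg.inv(K).T@E[:3,:3].T
    t=(z-E[2,3])/d[:,2];return E[:3,3]+d*t[:,None]
def save(c,name,box=None,k=1):
    im=c["image"][:,:,::-1]
    if box: im=im[box[1]:box[3],box[0]:box[2]]
    im=cv2.resize(im,None,fx=k,fy=k,interpolation=cv2.INTER_CUBIC);cv2.imwrite("pics/"+name,im)
E
python3 - <<'E'
from h import *
c=viewer.camera("top");np.save("top0.npy",c,allow_pickle=True)
save(c,"tz1.png",(240,120,420,280),4.4);save(c,"tz2.png",(145,170,245,300),4.5)
hsv=cv2.cvtColor(c["image"],cv2.COLOR_RGB2HSV)
for nm,lo,hi in(("or",(5,200,120),(14,255,255)),("bl",(105,180,90),(125,255,255))):
    m=cv2.inRange(hsv,lo,hi);n,l,s,ce=cv2.connectedComponentsWithStats(m)
    for i in range(1,n):
        if s[i,4]>30: print(nm,s[i],ce[i].round(1),p2w(c,ce[i],.066)[0].round(3))
E
```

```text
or [375 178  16  15 176] [382.7 185.2] [ 0.624 -0.27   0.066]
or [346 183  15  16 155] [352.9 190.5] [ 0.614 -0.187  0.066]
or [352 214  17  16 180] [360.  221.7] [ 0.527 -0.197  0.066]
or [389 240  17  17 195] [397.1 248.4] [ 0.45  -0.288  0.066]
bl [380 209  16  16 173] [387.3 216.2] [ 0.537 -0.272  0.066]
bl [356 246  16  16 180] [363.7 252.9] [ 0.443 -0.198  0.066]
```

```bash
echo
```

```text
(no output)
```

View pics/tz1.png

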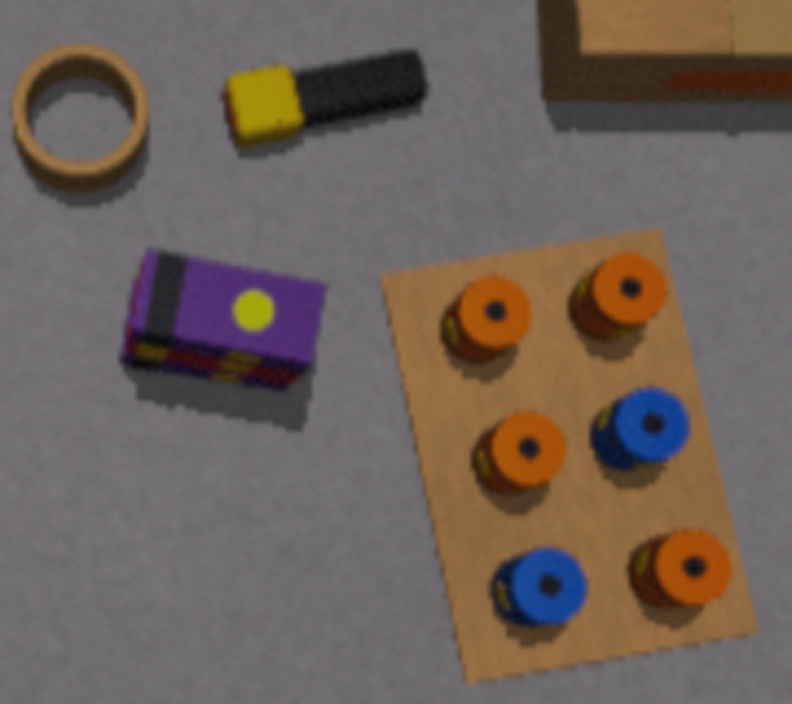

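View pics/tz2.png

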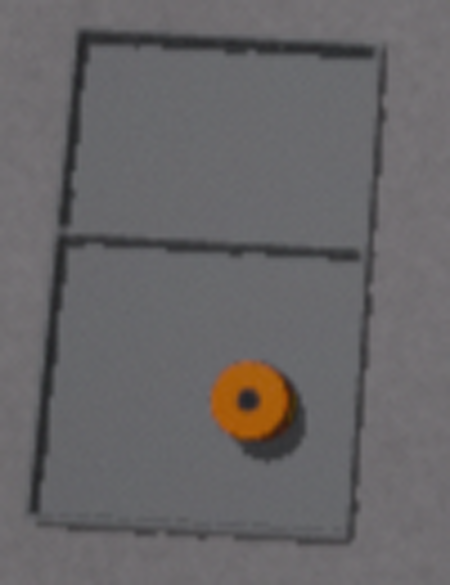

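```bash
cat > fit.py <<'E'
from h import *
from scipy.optimize import least_squares
c=np.load("top0.npy",allow_pickle=True).item()
def T(p,L):
    a=p[2];R=np.array([[np.cos(a),-np.sin(a)],[np.sin(a),np.cos(a)]]);return np.asarray(L)@R.T+p[:2]
def fit(L,z,uv,p0):
    f=lambda p:(w2p(c,np.c_[T(p,L),np.full(len(L),z)])-uv).ravel()
    r=least_squares(f,p0);return r.x,f(r.x).reshape(-1,2).round(1)
z1=lambda a:np.array(a)/4.4+[240,120]-.4
z2=lambda a:np.array(a)/4.5+[145,170]-.4
tray=fit([(.155,.099),(.155,-.099),(-.155,.099),(-.155,-.099)],.025,z2([(80,32),(385,43),(32,518),(350,540)]),[.5,.2,0])
print("tray",tray)
sp=z1([(495,311),(630,288),(528,448),(653,424),(549,586),(693,567)])
gr=fit([(i*.085,j*.0425) for i in (1,0,-1) for j in(1,-1)],.066,sp,[.53,-.23,0])
print("grid",gr);P=p2w(c,sp,.066);print(P.round(4))
print("sheet",fit([(.12,.095),(.12,-.095),(-.15,.095),(-.15,-.095)],.004,z1([(381,275),(660,228),(467,684),(757,631)]),[.53,-.23,0]))
print("stack3",fit([(.025,.055),(.025,-.055),(-.025,-.055),(-.025,.055)],.12,z1([(148,250),(326,284),(307,362),(130,330)]),[.6,0,0]))
print(p2w(c,z1([(148,250),(326,284),(307,362),(130,330)]),.12))
print("ora",p2w(c,z2([(248,400)]),.066))
print("spot",p2w(c,z1([(253,311)]),.12))
E
python3 fit.py
python3 - <<'E'
from h import *
c=viewer.camera("side");np.save("side0.npy",c,allow_pickle=True);save(c,"sz.png",(160,120,360,270),4)
E
```

```text
tray (array([ 0.53161896,  0.26436696, -0.10948665]), array([[-0.4, -1.3],
       [ 0.5, -0.2],
       [-1. ,  1.1],
       [ 0.9,  0.2]]))
grid (array([ 0.53259389, -0.23559768,  0.09895449]), array([[ 0.2,  0.5],
       [-0.2,  1. ],
       [-1. , -0.3],
       [ 1.3,  0.3],
       [ 0.7, -0.4],
       [-0.9, -1. ]]))
[[ 0.6143 -0.1846  0.066 ]
 [ 0.6242 -0.2704  0.066 ]
 [ 0.5274 -0.196   0.066 ]
 [ 0.5379 -0.2745  0.066 ]
 [ 0.4429 -0.1998  0.066 ]
 [ 0.4494 -0.2882  0.066 ]]
sheet (array([ 0.54721583, -0.23448654,  0.1138483 ]), array([[-0.3, -0.2],
       [-0. , -0.2],
       [-0.2,  0. ],
       [ 0.4,  0.4]]))
stack3 (array([ 0.61539188, -0.01280211, -0.25407525]), array([[-0.7, -0.3],
       [-0. , -0. ],
       [ 1. ,  0.6],
       [-0.3, -0.3]]))
[[ 0.65242194  0.03223968  0.12      ]
 [ 0.62563094 -0.07238282  0.12      ]
 [ 0.57913589 -0.05720303  0.12      ]
 [ 0.60426232  0.0460574   0.12      ]]
ora [[0.45226775 0.23899753 0.066     ]]
spot [[ 0.61166083 -0.02768029  0.12      ]]
```

View pics/sz.png

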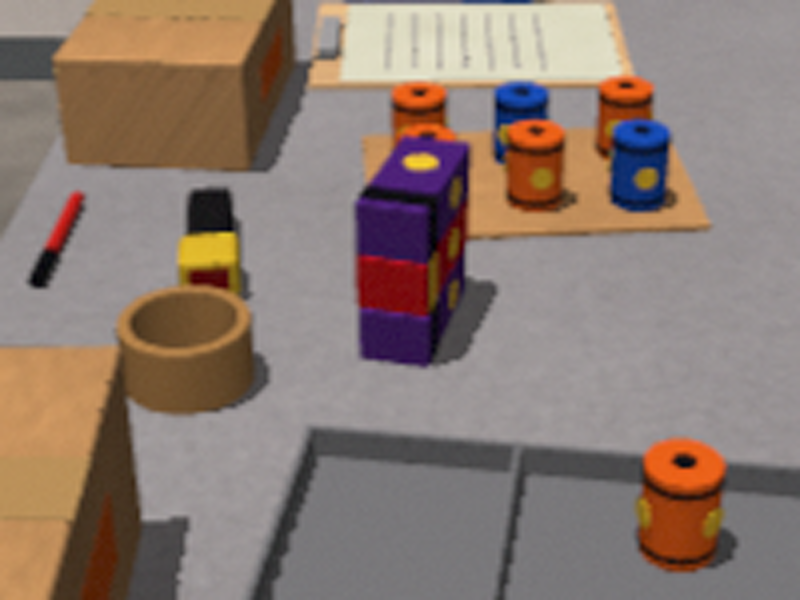

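```bash
cat > plan.py <<'E'
import sys
from h import *
# usage: plan.py x y z yaw : turn share about tool z, then total shift (in shares) along tool axes after the turn
x,y,z,yaw=map(float,sys.argv[1:5]);s=sense();p=s["ee_pos"];r=s["ee_rot"]
d=(yaw-r[2]+180)%360-180
a=np.radians(yaw);ax=np.array([[np.cos(a),np.sin(a),0],[np.sin(a),-np.cos(a),0],[0,0,-1]])
D=np.array([x,y,z])-p
print("t",s["time"],"pos",p.round(4),"rot",r.round(2),"gap",round(s["finger_gap"],4),"F",s["ft_force"].round(1))
a0=np.radians(r[2]);ax0=np.array([[np.cos(a0),np.sin(a0),0],[np.sin(a0),-np.cos(a0),0],[0,0,-1]])
print("turn z total",round(-d/90,3),"shift total after turn",(ax@D/.06).round(3),"before turn",(ax0@D/.06).round(3),"mm",round(1000*np.linalg.norm(D)))
E
python3 plan.py .615 -.013 .19 75.4
```

```text
t 0.25 pos [ 0.1626 -0.5512  0.2142] rot [-1.7995e+02 -1.0000e-02  1.6440e+01] gap 0.0921 F [-0.3 -0.4 -0.5]
turn z total -0.655 shift total after turn [10.581  5.035  0.403] before turn [ 9.77  -6.471  0.403] mm 703
```

```bash
python3 -m pendant '[[0,0,-0.109,0,0,0,-1],[0,0,-0.109,0,0,0,-1],[0,0,-0.109,0,0,0,-1],[0,0,-0.109,0,0,0,-1],[0,0,-0.109,0,0,0,-1],[0,0,-0.11,0,0,0,-1],[0,0,0,0.88,0.42,0.03,-1],[0,0,0,0.88,0.42,0.03,-1],[0,0,0,0.88,0.42,0.03,-1],[0,0,0,0.88,0.42,0.03,-1]]' 30; python3 plan.py .615 -.013 .19 75.4
```

```text
time: 1.5
ee_pos: [0.3144, -0.371, 0.2074]
ee_rot: [180.0, 0.0, 75.4]
ft_force: [0.5, 0.1, 0.6]
finger_gap: 0.0918
t 1.5 pos [ 0.3144 -0.371   0.2074] rot [1.7998e+02 1.0000e-02 7.5350e+01] gap 0.0918 F [0.5 0.1 0.6]
turn z total -0.001 shift total after turn [7.038 3.344 0.29 ] before turn [7.04  3.338 0.29 ] mm 468
```

```bash
python3 -m pendant '[[0,0,0,0.88,0.418,0.036,-1],[0,0,0,0.88,0.418,0.036,-1],[0,0,0,0.88,0.418,0.036,-1],[0,0,0,0.88,0.418,0.036,-1],[0,0,0,0.88,0.418,0.036,-1],[0,0,0,0.88,0.418,0.036,-1],[0,0,0,0.88,0.418,0.036,-1],[0,0,0,0.88,0.418,0.036,-1],[0,0,0,0,0,0,-1],[0,0,0,0,0,0,-1]]'; python3 plan.py .615 -.013 .087 75.4
python3 - <<'E'
from h import *
c=viewer.camera("wrist");np.save("w1.npy",c,allow_pickle=True);save(c,"w1.png",None,1.5)
E
```

```text
time: 2.75
ee_pos: [0.6139, -0.0146, 0.1898]
ee_rot: [-180.0, 0.0, 75.4]
ft_force: [0.2, 0.3, -0.2]
finger_gap: 0.0919
t 2.75 pos [ 0.6139 -0.0146  0.1898] rot [-1.7996e+02  3.0000e-02  7.5410e+01] gap 0.0919 F [ 0.2  0.3 -0.2]
turn z total 0.0 shift total after turn [0.031 0.011 1.713] before turn [0.031 0.011 1.713] mm 103
```

View pics/w1.png

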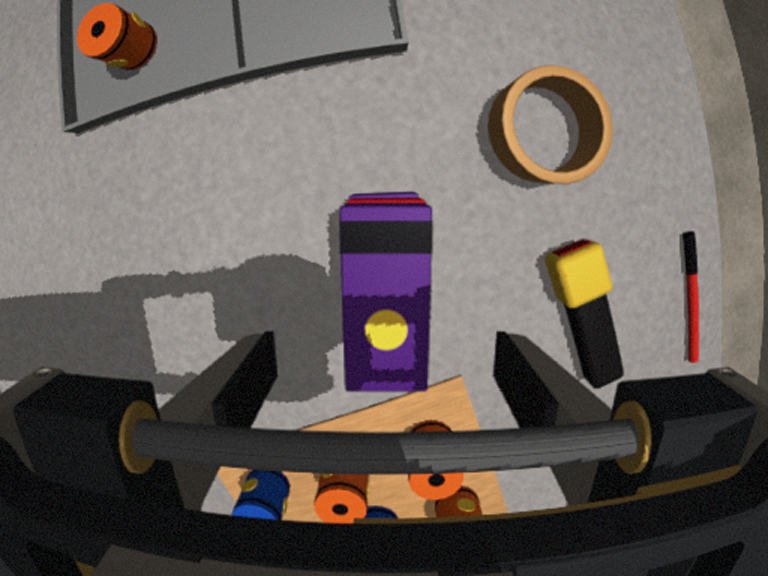

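Wrist view: the purple top spans (340,207)–(432,207)–(429,390)–(345,391), centred between the fingers. I'll unproject those corners as a cross-check.

```bash
cat >> h.py <<'E'
def f2w(c,uv,z):
    E=np.array(c["extrinsics"]);K=np.array(c["camera_matrix"]);uv=np.atleast_2d(uv).astype(float)
    q=(uv-K[:2,2])/K[0,0];r=np.linalg.norm(q,axis=1,keepdims=True)
    d=np.c_[q/r*np.sin(r),np.cos(r)]@E[:3,:3].T
    t=(z-E[2,3])/d[:,2];return E[:3,3]+d*t[:,None]
E
python3 - <<'E'
from h import *
c=np.load("w1.npy",allow_pickle=True).item()
P=f2w(c,np.array([(340,207),(432,207),(429,390),(345,391)])/1.5-.2,.12);print(P.round(4),P.mean(0).round(4))
for i in range(4):
    d=P[(i+1)%4]-P[i];print(np.linalg.norm(d).round(4),np.degrees(np.arctan2(d[1],d[0])).round(1))
E
```

```text
[[ 0.6046  0.0453  0.12  ]
 [ 0.6525  0.0329  0.12  ]
 [ 0.6264 -0.0721  0.12  ]
 [ 0.5773 -0.0599  0.12  ]] [ 0.6152 -0.0134  0.12  ]
0.0495 -14.6
0.1081 -104.0
0.0506 166.1
0.1088 75.5
```

```bash
python3 -m pendant '[[0,0,0,0.03,0.01,0.45,-1],[0,0,0,0,0,0.45,-1],[0,0,0,0,0,0.45,-1],[0,0,0,0,0,0.36,-1],[0,0,0,0,0,0,-1],[0,0,0,0,0,0,1],[0,0,0,0,0,0,1],[0,0,0,0,0,0,1],[0,0,0,0,0,0,1],[0,0,0,0,0,0,1]]' 30; python3 plan.py .499 .017 .16 75.5
```

```text
time: 4.05
ee_pos: [0.6153, -0.0128, 0.0878]
ee_rot: [180.0, -0.0, 75.4]
ft_force: [-0.9, 0.2, 0.5]
finger_gap: 0.0496
t 4.05 pos [ 0.6153 -0.0128  0.0878] rot [179.99  -0.    75.39] gap 0.0496 F [-0.9  0.2  0.5]
turn z total -0.001 shift total after turn [-0.004 -2.002 -1.203] before turn [-0.008 -2.002 -1.203] mm 140
```

```bash
python3 -m pendant '[[0,0,0,0,0,-0.1,1],[0,0,0,0,0,-0.3,1],[0,0,0,0,0,-0.3,1],[0,0,0,0,-0.3,-0.1,1],[0,0,0,0,-0.5,0,1],[0,0,0,0,-0.5,0,1],[0,0,0,0,-0.5,0,1],[0,0,0,0,-0.2,0.3,1],[0,0,0,0,0,0.5,1],[0,0,0,0,0,0.4,1]]'; python3 plan.py .499 .017 .009 75.5
python3 - <<'E'
from h import *
c=viewer.camera("side");save(c,"s2.png",None,1.3)
E
```

```text
time: 5.3
ee_pos: [0.4997, 0.0173, 0.0642]
ee_rot: [179.9, -0.0, 75.4]
ft_force: [0.0, -0.9, -2.4]
finger_gap: 0.05
t 5.3 pos [0.4997 0.0173 0.0642] rot [ 1.7989e+02 -1.0000e-02  7.5390e+01] gap 0.05 F [ 0.  -0.9 -2.4]
turn z total -0.001 shift total after turn [-0.008 -0.01   0.92 ] before turn [-0.008 -0.01   0.92 ] mm 55
```

View pics/s2.png

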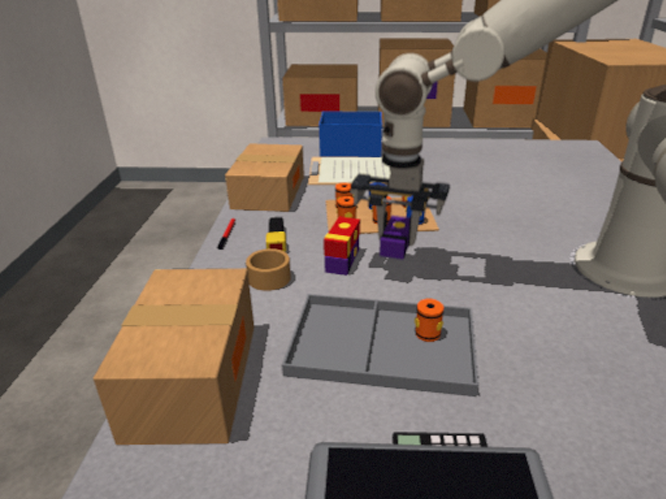

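Purple carton is held level at (395,238), with red on low undisturbed at (342,245). Lowering and releasing.

```bash
python3 -m pendant '[[0,0,0,0,0,0.5,1],[0,0,0,0,0,0.3,1],[0,0,0,0,0,0.12,1],[0,0,0,0,0,0,1],[0,0,0,0,0,0,-0.6],[0,0,0,0,0,0,-0.6],[0,0,0,0,0,0,-0.6],[0,0,0,0,0,-0.3,-0.6],[0,0,0,0,0,-0.9,-0.6],[0,0,0,0,0,-0.8,-1]]'; python3 plan.py .6152 -.0134 .049 75.5
python3 - <<'E'
from h import *
c=viewer.camera("wrist");save(c,"w3.png",None,1.5);np.save("w3.npy",c,allow_pickle=True)
E
```

```text
time: 6.6
ee_pos: [0.4991, 0.0174, 0.13]
ee_rot: [180.0, -0.0, 75.4]
ft_force: [0.9, 0.3, -0.9]
finger_gap: 0.0814
t 6.6 pos [0.4991 0.0174 0.13  ] rot [179.99  -0.    75.38] gap 0.0814 F [ 0.9  0.3 -0.9]
turn z total -0.001 shift total after turn [-0.012  2.002  1.35 ] before turn [-0.008  2.002  1.35 ] mm 145
```

View pics/w3.png

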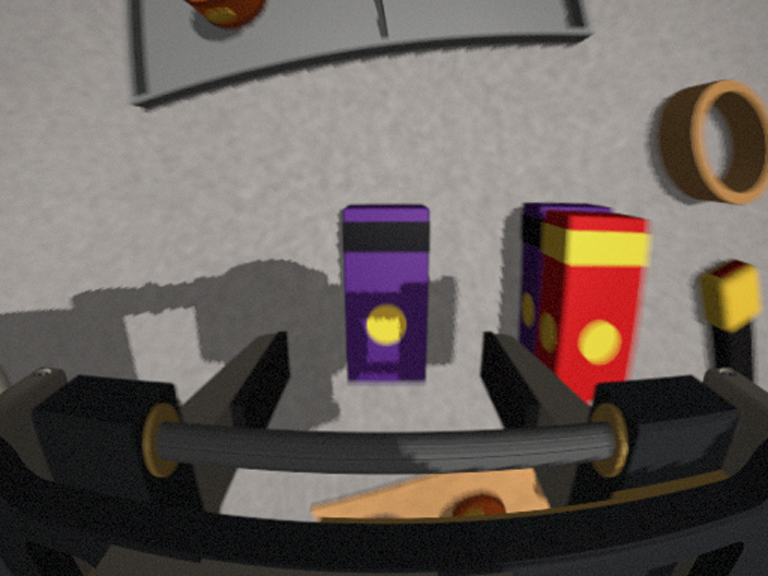

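Purple stands flat on the bench between the fingers (345–428, 205–380); the red carton is on the low one at (597,300). Now I'll grasp red.

```bash
python3 -m pendant '[[0,0,0,0,0.5,0,-1],[0,0,0,0,0.5,0,-1],[0,0,0,0,0.5,0,-1],[0,0,0,0,0.5,0,-1],[0,0,0,0,0,0,-1],[0,0,0,0,0,0.5,-1],[0,0,0,0,0,0.5,-1],[0,0,0,0,0,0.33,-1],[0,0,0,0,0,0,-1],[0,0,0,0,0,0,1]]'; python3 plan.py .6152 -.0134 .049 75.5
```

```text
time: 7.9
ee_pos: [0.616, -0.013, 0.0498]
ee_rot: [179.9, -0.0, 75.4]
ft_force: [-0.1, 0.6, -0.3]
finger_gap: 0.084
t 7.9 pos [ 0.616  -0.013   0.0498] rot [ 1.7989e+02 -1.0000e-02  7.5390e+01] gap 0.084 F [-0.1  0.6 -0.3]
turn z total -0.001 shift total after turn [-0.01  -0.011  0.014] before turn [-0.01  -0.011  0.014] mm 1
```

```bash
python3 -m pendant '[[0,0,0,0,0,0,1],[0,0,0,0,0,0,1],[0,0,0,0,0,0,1],[0,0,0,0,0,0,1],[0,0,0,0,0,-0.1,1],[0,0,0,0,0,-0.3,1],[0,0,0,0,0,-0.4,1],[0,0,0,0,0,-0.4,1],[0,0,0,0,0,-0.2,1],[0,0,0,0,0,0,1]]' 30; python3 plan.py .6186 .2548 .13 83.7
python3 - <<'E'
from h import *
c=viewer.camera("wrist");save(c,"w4.png",None,1.5);np.save("w4.npy",c,allow_pickle=True)
E
```

```text
time: 9.15
ee_pos: [0.616, -0.013, 0.1339]
ee_rot: [179.9, -0.0, 75.4]
ft_force: [0.1, 0.1, -2.0]
finger_gap: 0.0498
t 9.15 pos [ 0.616  -0.013   0.1339] rot [ 1.7986e+02 -1.0000e-02  7.5390e+01] gap 0.0498 F [ 0.1  0.1 -2. ]
turn z total -0.092 shift total after turn [ 4.442 -0.447  0.066] before turn [ 4.33  -1.085  0.066] mm 268
```

View pics/w4.png

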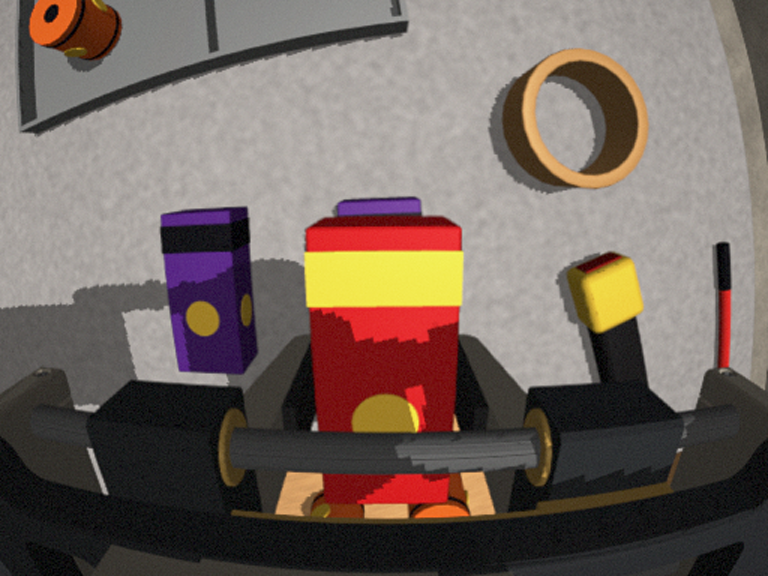

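Red is held at (385,360) with the low carton behind it. Before placing, I'll check the brown box near the tray's far end against the gripper body.

Run:
```python
from h import *
c=np.load("top0.npy",allow_pickle=True).item();s=np.load("side0.npy",allow_pickle=True).item()
save(c,"box.png",(90,75,240,195),5)
print(p2w(s,[(190,290),(151,333),(193,209)],0))
```

```text
[[0.75367505 0.35598427 0.        ]
 [0.80406767 0.46970838 0.        ]
 [0.80899173 0.04505734 0.        ]]
```

View pics/box.png

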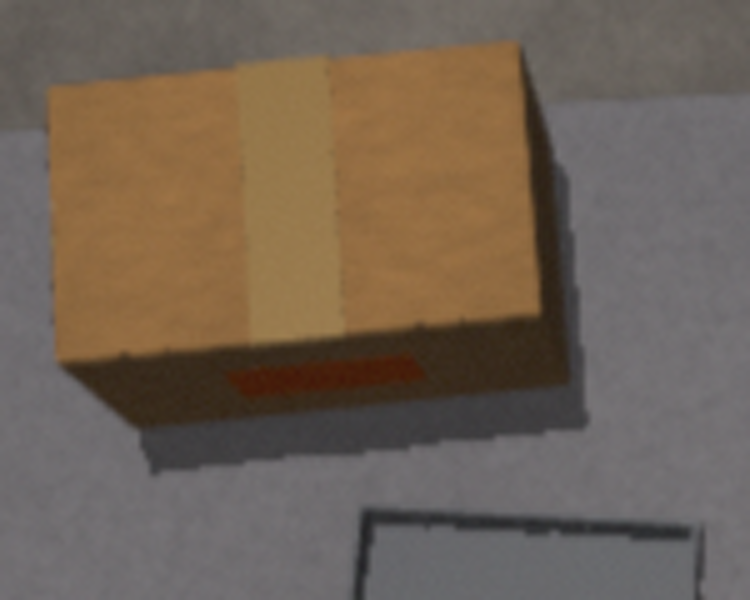

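```bash
python3 - <<'E'
from h import *
c=np.load("top0.npy",allow_pickle=True).item()
print(p2w(c,[(118,160.6),(203.4,151.6)],0))
E
python3 plan.py .612 .2555 .13 83.7
```

```text
[[0.7554846  0.48058089 0.        ]
 [0.76895585 0.22747423 0.        ]]
t 9.2 pos [ 0.6152 -0.0129  0.1326] rot [179.99   0.    75.38] gap 0.0499 F [-0.6 -0.5 -2. ]
turn z total -0.092 shift total after turn [ 4.441 -0.544  0.043] before turn [ 4.315 -1.181  0.043] mm 268
```

```bash
python3 -m pendant '[[0,0,-0.092,0,0,0,1],[0,0,0,0.5,-0.05,0,1],[0,0,0,0.8,-0.08,0,1],[0,0,0,0.8,-0.09,0,1],[0,0,0,0.8,-0.09,0,1],[0,0,0,0.8,-0.09,0,1],[0,0,0,0.5,-0.05,0,1],[0,0,0,0.25,-0.03,0.2,1],[0,0,0,0,0,0.5,1],[0,0,0,0,0,0.3,1]]'; python3 plan.py .616 .2551 .015 83.7
python3 - <<'E'
from h import *
c=viewer.camera("top");save(c,"t5.png",(140,150,300,290),5);np.save("t5.npy",c,allow_pickle=True)
E
```

```text
time: 10.45
ee_pos: [0.6143, 0.2546, 0.069]
ee_rot: [-179.7, 0.1, 83.6]
ft_force: [0.2, 0.3, -2.5]
finger_gap: 0.0498
t 10.45 pos [0.6143 0.2546 0.069 ] rot [-1.7974e+02  1.1000e-01  8.3630e+01] gap 0.0498 F [ 0.2  0.3 -2.5]
turn z total -0.001 shift total after turn [0.011 0.027 0.9  ] before turn [0.011 0.027 0.9  ] mm 54
```

View pics/t5.png

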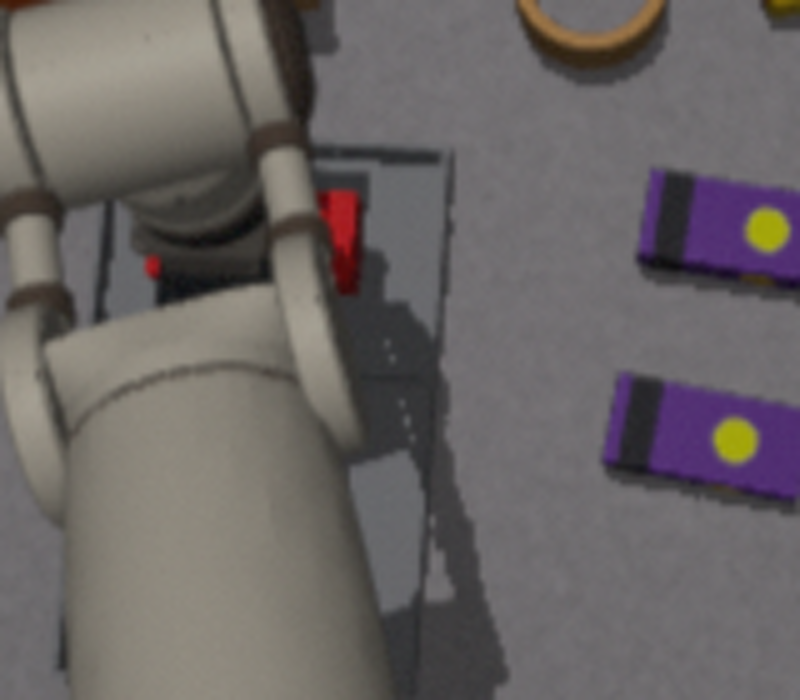

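Red is over the small bay; both purple cartons lie flat to the right. Lowering, releasing with limited opening, then rising.

```bash
python3 -m pendant '[[0,0,0,0,0,0.4,1],[0,0,0,0,0.02,0.3,1],[0,0,0,0,0,0.2,1],[0,0,0,0,0,0,1],[0,0,0,0,0,0,-0.3],[0,0,0,0,0,0,-0.3],[0,0,0,0,0,0,-0.3],[0,0,0,0,0,-0.4,-0.3],[0,0,0,0,0,-0.9,-0.3],[0,0,0,0,0,-0.8,-0.6]]'; python3 plan.py .499 .017 .13 75.4
python3 - <<'E'
from h import *
c=viewer.camera("wrist");save(c,"w6.png",None,1.5)
c=np.load("t5.npy",allow_pickle=True).item();save(c,"t5b.png",(250,175,330,265),6.6)
E
```

```text
time: 11.75
ee_pos: [0.6174, 0.2556, 0.1466]
ee_rot: [179.9, -0.0, 83.7]
ft_force: [0.3, -0.2, -0.3]
finger_gap: 0.0678
t 11.75 pos [0.6174 0.2556 0.1466] rot [ 1.7995e+02 -2.0000e-02  8.3660e+01] gap 0.0678 F [ 0.3 -0.2 -0.3]
turn z total 0.092 shift total after turn [-4.345 -0.908  0.277] before turn [-4.17  -1.523  0.277] mm 267
```

View pics/w6.png

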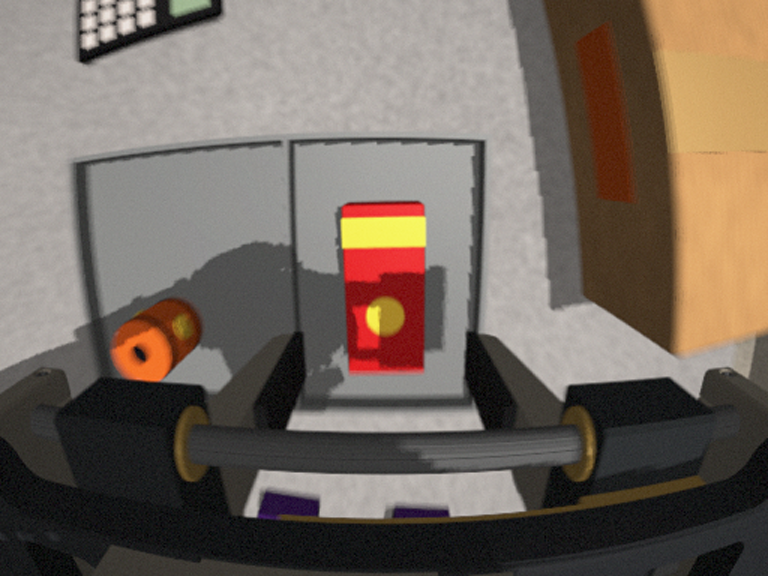

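View pics/t5b.png

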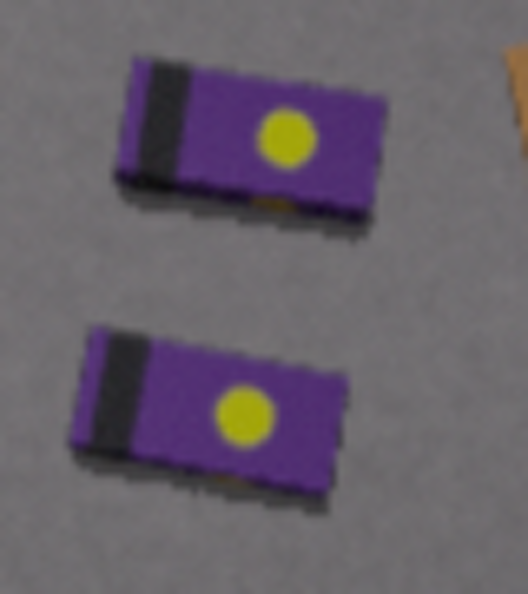

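Red lies flat in the small bay (343–425, 203–372), clear of all walls. I'll fit both purple tops from the overhead view.

```bash
python3 - <<'E' | tail -6
from fit import *
z=lambda a:np.array(a)/6.6+[250,175]-.4
L=[(.025,.055),(.025,-.055),(-.025,-.055),(-.025,.055)]
a=fit(L,.04,z([(135,58),(387,97),(370,210),(118,175)]),[.61,0,0]);b=fit(L,.04,z([(90,326),(347,376),(330,490),(72,440)]),[.5,0,0])
print(a[0],np.degrees(a[0][2]),a[1].tolist());print(b[0],np.degrees(b[0][2]),b[1].tolist())
s=p2w(c,z([(287,138),(244,417)]),.04);print(s, s[0]-s[1])
E
```

```text
ora [[0.45226775 0.23899753 0.066     ]]
spot [[ 0.61166083 -0.02768029  0.12      ]]
[ 0.61601853 -0.00973786 -0.20673069] -11.844796241408442 [[-0.3, 0.2], [0.2, -0.0], [0.5, 0.2], [-0.3, -0.3]]
[ 0.50131936  0.01635433 -0.24334957] -13.942903550101859 [[0.1, -0.2], [0.4, -0.4], [-0.0, 0.3], [-0.5, 0.3]]
[[ 0.61377006 -0.02434555  0.04      ]
 [ 0.4966456   0.00229899  0.04      ]] [ 0.11712445 -0.02664453  0.        ]
```

```bash
python3 -m pendant '[[0,0,0.092,0,0,0,-0.6],[0,0,0,-0.6,-0.13,0,-1],[0,0,0,-0.9,-0.19,0,-1],[0,0,0,-0.9,-0.19,0,-1],[0,0,0,-0.9,-0.19,0,-1],[0,0,0,-0.75,-0.15,0.1,-1],[0,0,0,-0.3,-0.06,0.4,-1],[0,0,0,0,0,0.7,-1],[0,0,0,0,0,0.7,-1],[0,0,0,0,0,0.2,-1]]'; python3 plan.py .4991 .0174 .0095 75.4
```

```text
time: 13.05
ee_pos: [0.4965, 0.0171, 0.0164]
ee_rot: [-179.7, 0.0, 75.4]
ft_force: [0.2, -0.1, 0.4]
finger_gap: 0.0919
t 13.05 pos [0.4965 0.0171 0.0164] rot [-1.7974e+02  1.0000e-02  7.5380e+01] gap 0.0919 F [ 0.2 -0.1  0.4]
turn z total -0.0 shift total after turn [0.015 0.04  0.114] before turn [0.015 0.04  0.114] mm 7
```

```bash
python3 -m pendant '[[0,0,0,0.01,0.04,0.1,-1],[0,0,0,0,0,0,-1],[0,0,0,0,0,0,1],[0,0,0,0,0,0,1],[0,0,0,0,0,0,1],[0,0,0,0,0,0,1],[0,0,0,0,0,0,1],[0,0,0,0,0,-0.2,1],[0,0,0,0,0,-0.6,1],[0,0,0,0,0,-0.8,1]]' 30; python3 plan.py .615 -.009 .055 77.5
```

```text
time: 14.3
ee_pos: [0.4997, 0.017, 0.1088]
ee_rot: [-179.8, 0.0, 75.4]
ft_force: [0.7, -0.5, -3.0]
finger_gap: 0.0495
t 14.3 pos [0.4997 0.017  0.1088] rot [-1.7983e+02  1.0000e-02  7.5380e+01] gap 0.0495 F [ 0.7 -0.5 -3. ]
turn z total -0.024 shift total after turn [-0.007  1.969  0.897] before turn [0.066 1.968 0.897] mm 130
```

```bash
python3 -m pendant '[[0,0,-0.024,0,0,0,1],[0,0,0,0,0.3,0,1],[0,0,0,0,0.5,0,1],[0,0,0,0,0.5,0,1],[0,0,0,0,0.4,0,1],[0,0,0,0,0.26,0,1],[0,0,0,0,0,0.3,1],[0,0,0,0,0,0.3,1],[0,0,0,0,0,0.1,1],[0,0,0,0,0,0,1]]'; python3 plan.py .615 -.009 .0515 77.5
python3 - <<'E'
from h import *
c=viewer.camera("side");save(c,"s7.png",(200,130,350,250),5)
c=viewer.camera("wrist");save(c,"w7.png",None,1.5)
E
```

```text
time: 15.55
ee_pos: [0.6148, -0.0083, 0.0655]
ee_rot: [-179.9, 0.0, 77.5]
ft_force: [0.1, 0.3, -1.1]
finger_gap: 0.0498
t 15.55 pos [ 0.6148 -0.0083  0.0655] rot [-179.87    0.     77.55] gap 0.0498 F [ 0.1  0.3 -1.1]
turn z total 0.001 shift total after turn [-0.01   0.006  0.233] before turn [-0.01   0.006  0.233] mm 14
```

View pics/s7.png

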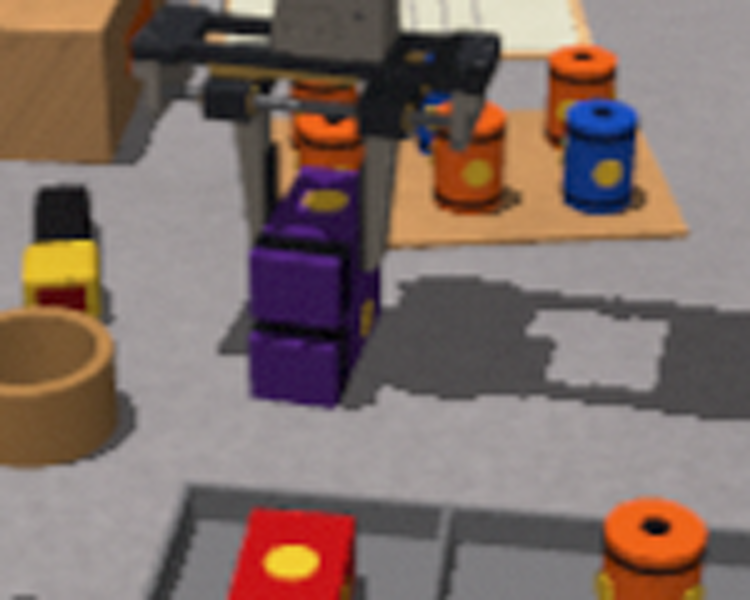

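View pics/w7.png

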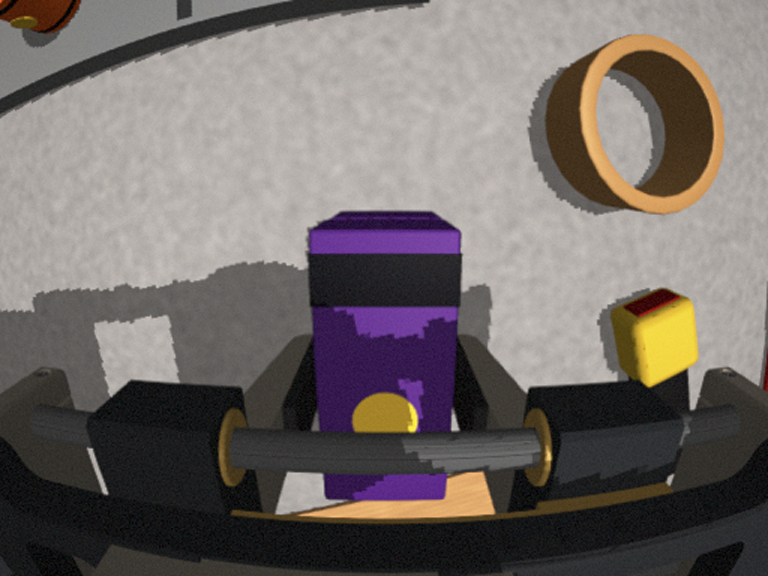

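Side and wrist views both show the purple top aligned over the low one (edges at 252–345 line up). Lowering and releasing.

```bash
python3 -m pendant '[[0,0,0,0,0,0.12,1],[0,0,0,0,0,0.1,1],[0,0,0,0,0,0.01,1],[0,0,0,0,0,0,1],[0,0,0,0,0,0,-0.6],[0,0,0,0,0,0,-0.6],[0,0,0,0,0,0,-0.6],[0,0,0,0,0,-0.3,-0.6],[0,0,0,0,0,-0.9,-0.6],[0,0,0,0,0,-0.8,-0.3]]'; python3 plan.py .6143 -.186 .16 6.5
python3 - <<'E'
from h import *
c=viewer.camera("side");save(c,"s8.png",(200,130,350,250),5)
c=viewer.camera("top");save(c,"t8.png",(230,150,430,290),4);np.save("t8.npy",c,allow_pickle=True)
E
```

```text
time: 16.9
ee_pos: [0.6162, -0.0087, 0.1759]
ee_rot: [179.9, -0.0, 77.5]
ft_force: [0.5, 0.0, 1.0]
finger_gap: 0.0656
t 16.9 pos [ 0.6162 -0.0087  0.1759] rot [179.9   -0.    77.54] gap 0.0656 F [0.5 0.  1. ]
turn z total 0.789 shift total after turn [-0.366  2.933  0.264] before turn [-2.893  0.606  0.264] mm 178
```

View pics/s8.png

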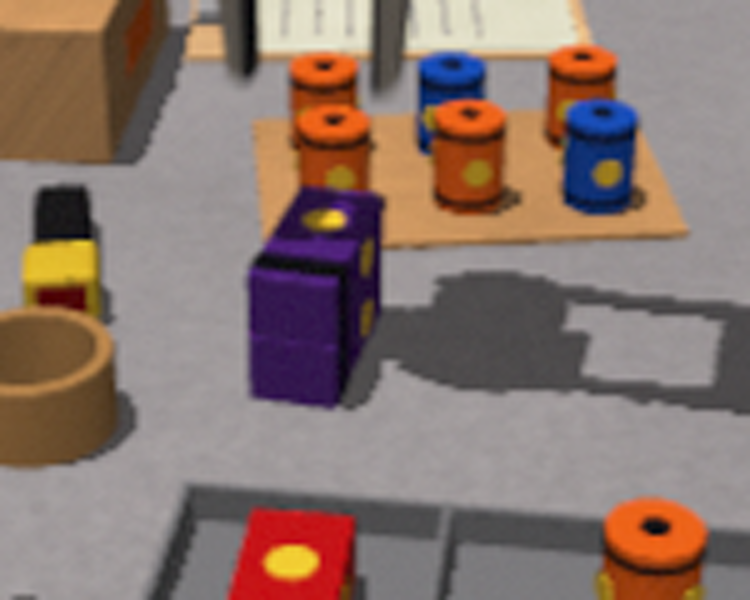

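View pics/t8.png

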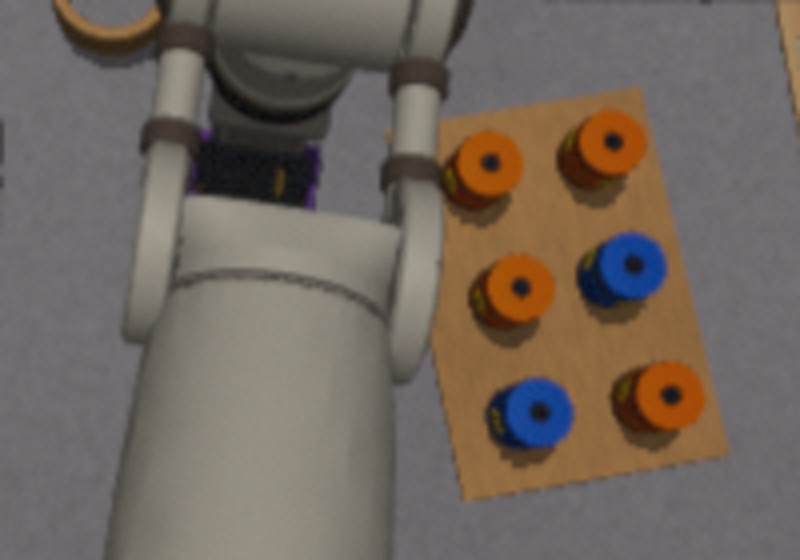

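The stack is square again in the side view, and the top view shows all six canisters unmoved. Next is the far-left orange canister.

```bash
python3 -m pendant '[[0,0,0.112,0,0,0,-0.35],[0,0,0.112,0,0,0,-0.35],[0,0,0.113,0,0,0,-0.35],[0,0,0.113,0,0,0,-0.35],[0,0,0.113,0,0,0,-0.35],[0,0,0.113,0,0,0,-0.35],[0,0,0.113,0,0,0,-0.35],[0,0,0,-0.12,0.95,0,-0.35],[0,0,0,-0.12,0.95,0,-0.35],[0,0,0,-0.06,0.5,0,-0.35]]'; python3 plan.py .6138 -.1848 .12 6
```

```text
time: 18.25
ee_pos: [0.614, -0.1564, 0.1731]
ee_rot: [180.0, -0.0, 6.4]
ft_force: [1.0, 0.4, -0.2]
finger_gap: 0.0619
t 18.25 pos [ 0.614  -0.1564  0.1731] rot [ 1.7997e+02 -1.0000e-02  6.4200e+00] gap 0.0619 F [ 1.   0.4 -0.2]
turn z total 0.005 shift total after turn [-0.053  0.47   0.886] before turn [-0.057  0.469  0.886] mm 60
```

```bash
python3 -m pendant '[[0,0,0,-0.05,0.47,0,-0.35],[0,0,0,0,0,0.3,-0.35],[0,0,0,0,0,0.3,-0.35],[0,0,0,0,0,0,-0.35],[0,0,0,0,0,0,-0.35],[0,0,0,0,0,0,-0.35],[0,0,0,0,0,0,-0.35],[0,0,0,0,0,0,-0.35],[0,0,0,0,0,0,-0.35],[0,0,0,0,0,0,-0.35]]'; python3 plan.py .6138 -.1848 .022 6
python3 - <<'E'
from h import *
c=viewer.camera("wrist");save(c,"w9.png",None,1.5);np.save("w9.npy",c,allow_pickle=True)
E
```

```text
time: 19.5
ee_pos: [0.6146, -0.1822, 0.1368]
ee_rot: [180.0, -0.0, 6.5]
ft_force: [0.1, 0.7, -0.8]
finger_gap: 0.0619
t 19.5 pos [ 0.6146 -0.1822  0.1368] rot [180.    -0.     6.53] gap 0.0619 F [ 0.1  0.7 -0.8]
turn z total 0.006 shift total after turn [-0.018  0.042  1.913] before turn [-0.019  0.042  1.913] mm 115
```

View pics/w9.png

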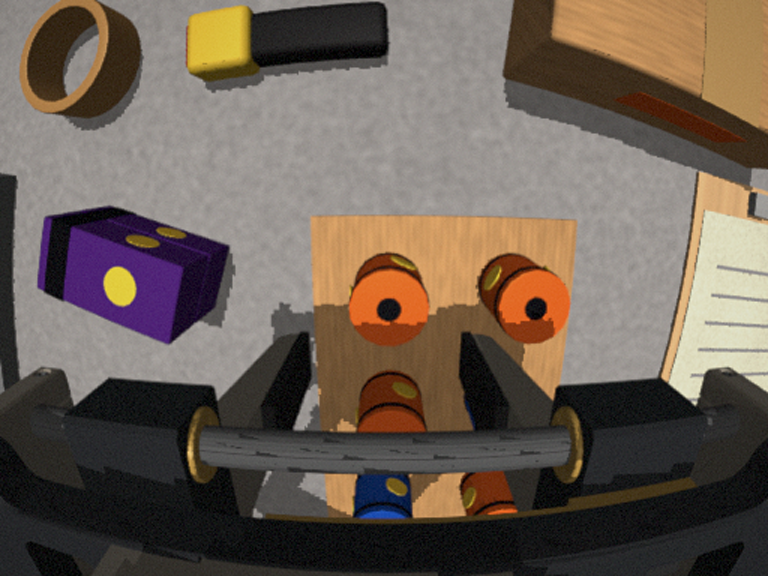

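Run:
```python
from h import *
c=np.load("w9.npy",allow_pickle=True).item()
print(f2w(c,np.array([(389,309),(536,308)])/1.5-.2,.066).round(4),f2w(c,np.array([(505,100)])/1.5-.2,0).round(3))
```

```text
[[ 0.6135 -0.1849  0.066 ]
 [ 0.6235 -0.2706  0.066 ]] [[ 0.753 -0.251  0.   ]]
```

```bash
python3 -m pendant '[[0,0,0,-0.02,0.045,0.2,-0.35],[0,0,0,0,0,0.6,-0.35],[0,0,0,0,0,0.6,-0.35],[0,0,0,0,0,0.4,-0.35],[0,0,0,0,0,0.1,-0.35],[0,0,0,0,0,0,-0.35],[0,0,0,0,0,0,1],[0,0,0,0,0,0,1],[0,0,0,0,0,0,1],[0,0,0,0,0,0,1]]' 25
python3 - <<'E'
import numpy as np
a=-.1095;R=np.array([[np.cos(a),-np.sin(a)],[np.sin(a),np.cos(a)]])
for l in ((.045,.038),(-.045,.042),(-.0106,-.034)): print(R@[l[0]-.0655,l[1]]+[.5316,.2644])
E
```

```text
time: 20.8
ee_pos: [0.6146, -0.1854, 0.0241]
ee_rot: [179.9, -0.1, 6.5]
ft_force: [-0.2, 0.1, 5.7]
finger_gap: 0.0459
[0.51537547 0.30441268]
[0.42635161 0.31822404]
[0.45224021 0.23891994]
```

```bash
python3 -m pendant '[[0,0,0,0,0,-0.1,1],[0,0,0,0,0,-0.4,1],[0,0,0,0,0,-0.7,1],[0,0,0,0,0,-0.7,1],[0,0,0,0,0,-0.4,1],[0,0,0.071,0,0,0,1],[0,0,0.071,0,0,0,1],[0,0,0,0,-0.3,0,1],[0,0,0,0,-0.6,0,1],[0,0,0,0,-0.8,0,1]]'; python3 plan.py .5154 .3044 .1 -6.3
```

```text
time: 22.05
ee_pos: [0.6246, -0.0819, 0.1604]
ee_rot: [-180.0, 0.0, -6.2]
ft_force: [0.3, 0.3, -0.6]
finger_gap: 0.0455
t 22.05 pos [ 0.6246 -0.0819  0.1604] rot [-1.7997e+02  4.0000e-02 -6.1800e+00] gap 0.0455 F [ 0.3  0.3 -0.6]
turn z total 0.001 shift total after turn [-2.515 -6.201  1.006] before turn [-2.501 -6.206  1.006] mm 406
```

```bash
python3 -m pendant '[[0,0,0,-0.36,-0.88,0,1],[0,0,0,-0.36,-0.88,0,1],[0,0,0,-0.36,-0.88,0,1],[0,0,0,-0.36,-0.88,0,1],[0,0,0,-0.36,-0.88,0,1],[0,0,0,-0.36,-0.88,0,1],[0,0,0,-0.25,-0.6,0,1],[0,0,0,-0.1,-0.31,0,1],[0,0,0,0,0,0.4,1],[0,0,0,0,0,0.6,1]]'; python3 plan.py .5154 .3044 .026 -6.3
python3 - <<'E'
from h import *
c=viewer.camera("wrist");save(c,"w10.png",None,1.5);np.save("w10.npy",c,allow_pickle=True)
E
```

```text
time: 23.3
ee_pos: [0.5167, 0.3025, 0.1013]
ee_rot: [-179.9, -0.2, -6.2]
ft_force: [-0.1, 0.4, -1.5]
finger_gap: 0.0458
t 23.3 pos [0.5167 0.3025 0.1013] rot [-179.94   -0.18   -6.16] gap 0.0458 F [-0.1  0.4 -1.5]
turn z total 0.002 shift total after turn [-0.025 -0.029  1.255] before turn [-0.025 -0.029  1.255] mm 75
```

View pics/w10.png

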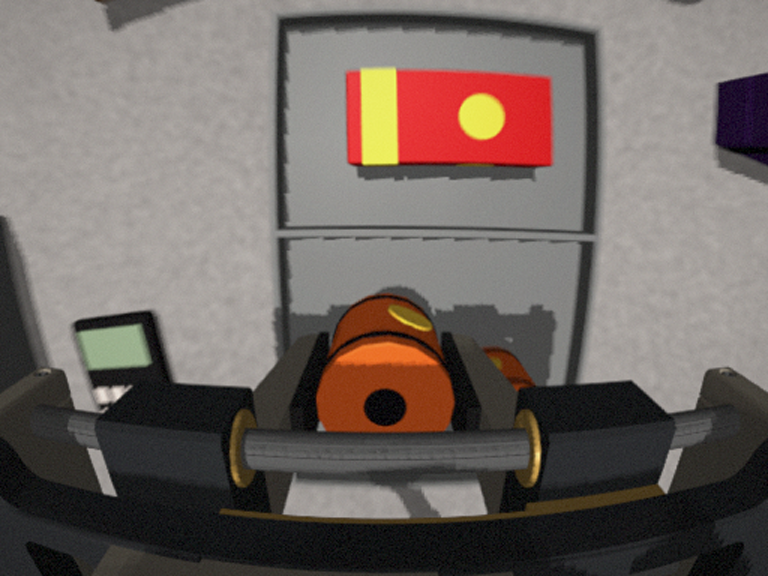

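The canister is held upright between the fingers at (385,390), in front of the divider; or_a is right of it, clear of the finger. Lowering.

```bash
python3 -m pendant '[[0,0,0,-0.02,-0.02,0.4,1],[0,0,0,0,0,0.5,1],[0,0,0,0,0,0.27,1],[0,0,0,0,0,0.09,1],[0,0,0,0,0,0,1],[0,0,0,0,0,0,-0.2],[0,0,0,0,0,0,-0.2],[0,0,0,0,0,-0.2,-0.2],[0,0,0,0,0,-0.9,-0.2],[0,0,0,0,0,-0.9,-0.35]]'; python3 plan.py .528 -.195 .15 6
python3 - <<'E'
from h import *
c=viewer.camera("wrist");save(c,"w11.png",None,1.5);np.save("w11.npy",c,allow_pickle=True)
E
```

```text
time: 24.6
ee_pos: [0.5143, 0.3033, 0.1473]
ee_rot: [-180.0, -0.0, -6.2]
ft_force: [0.8, 0.5, 0.3]
finger_gap: 0.0613
t 24.6 pos [0.5143 0.3033 0.1473] rot [-180.     -0.     -6.25] gap 0.0613 F [0.8 0.5 0.3]
turn z total -0.136 shift total after turn [-0.641  8.283 -0.045] before turn [ 1.131  8.231 -0.045] mm 498
```

View pics/w11.png

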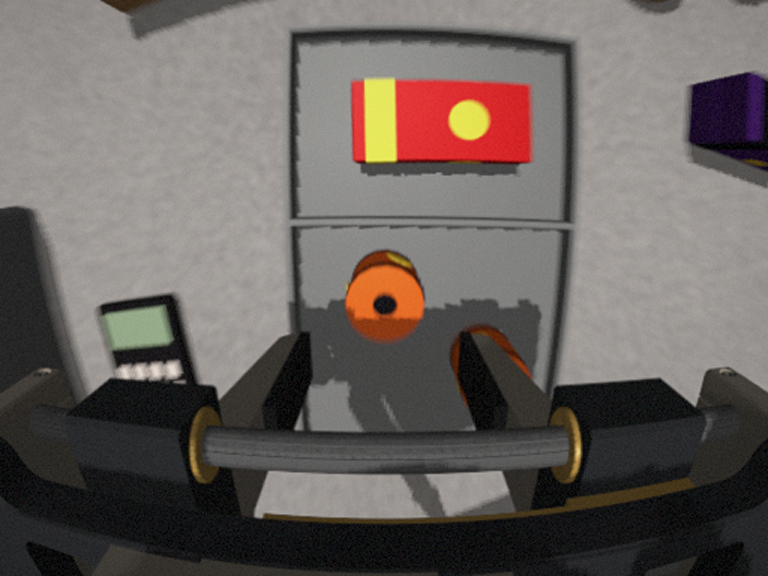

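The canister stands upright in the large bay at (385,300). Going back for the middle-left orange one.

```bash
python3 -m pendant '[[0,0,-0.068,0,0,0,-0.35],[0,0,-0.068,0,0,0,-0.35],[0,0,0,-0.07,0.95,0,-0.35],[0,0,0,-0.07,0.95,0,-0.35],[0,0,0,-0.07,0.95,0,-0.35],[0,0,0,-0.07,0.95,0,-0.35],[0,0,0,-0.07,0.95,0,-0.35],[0,0,0,-0.07,0.95,0,-0.35],[0,0,0,-0.07,0.95,0,-0.35],[0,0,0,-0.07,0.95,0,-0.35]]'; python3 plan.py .528 -.195 .13 6
```

```text
time: 25.9
ee_pos: [0.5289, -0.1557, 0.1463]
ee_rot: [179.9, -0.1, 6.0]
ft_force: [0.6, 0.2, 0.4]
finger_gap: 0.0618
t 25.9 pos [ 0.5289 -0.1557  0.1463] rot [ 1.7994e+02 -1.0000e-01  5.9900e+00] gap 0.0618 F [0.6 0.2 0.4]
turn z total -0.0 shift total after turn [-0.083  0.65   0.272] before turn [-0.083  0.65   0.272] mm 43
```

```bash
python3 -m pendant '[[0,0,0,-0.07,0.6,0,-0.35],[0,0,0,0,0.1,0.1,-0.35],[0,0,0,0,0,0.1,-0.35],[0,0,0,0,0,0,-0.35],[0,0,0,0,0,0,-0.35],[0,0,0,0,0,0,-0.35],[0,0,0,0,0,0,-0.35],[0,0,0,0,0,0,-0.35],[0,0,0,0,0,0,-0.35],[0,0,0,0,0,0,-0.35]]'; python3 plan.py .528 -.195 .024 6
python3 - <<'E'
from h import *
c=viewer.camera("wrist");save(c,"w12.png",None,1.5);np.save("w12.npy",c,allow_pickle=True)
E
```

```text
time: 27.15
ee_pos: [0.5289, -0.1959, 0.1331]
ee_rot: [-180.0, -0.0, 6.0]
ft_force: [-1.1, 0.5, -0.3]
finger_gap: 0.0621
t 27.15 pos [ 0.5289 -0.1959  0.1331] rot [-180.     -0.      5.99] gap 0.0621 F [-1.1  0.5 -0.3]
turn z total -0.0 shift total after turn [-0.013 -0.017  1.819] before turn [-0.013 -0.017  1.819] mm 109
```

View pics/w12.png

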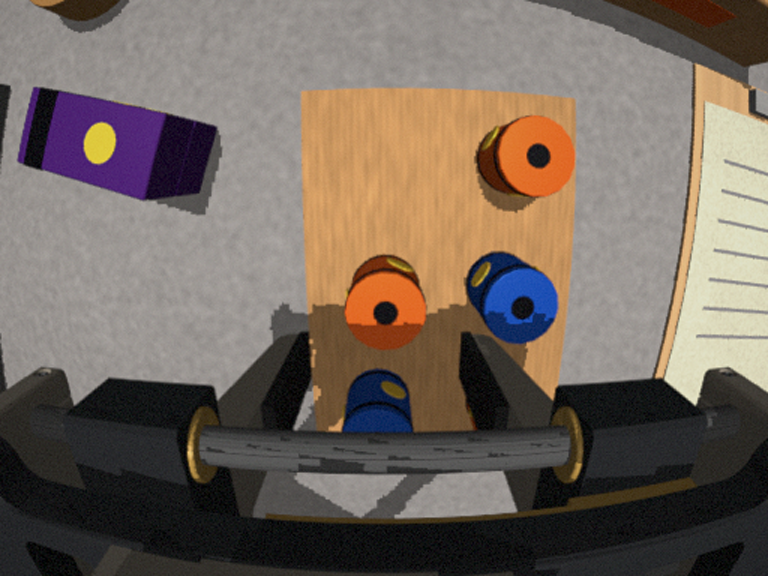

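Run:
```python
from h import *
c=np.load("w12.npy",allow_pickle=True).item()
print(f2w(c,np.array([(385,313),(523,307)])/1.5-.2,.066).round(4))
```

```text
[[ 0.5263 -0.1965  0.066 ]
 [ 0.5377 -0.2749  0.066 ]]
```

Canister centre measured at (0.526,-0.197); the blue one next to it is 79 mm away, so I'll reduce the opening to 60 mm.

```bash
python3 -m pendant '[[0,0,0,-0.045,0,0.1,-0.3],[0,0,0,0,0,0.5,-0.3],[0,0,0,0,0,0.6,-0.3],[0,0,0,0,0,0.45,-0.3],[0,0,0,0,0,0.15,-0.3],[0,0,0,0,0,0,-0.3],[0,0,0,0,0,0,1],[0,0,0,0,0,0,1],[0,0,0,0,0,0,1],[0,0,0,0,0,0,1]]' 25; python3 plan.py .4264 .318 .15 -6.3
```

```text
time: 28.45
ee_pos: [0.5272, -0.1968, 0.0265]
ee_rot: [179.9, -0.1, 6.0]
ft_force: [-0.7, 0.6, 6.2]
finger_gap: 0.0459
t 28.45 pos [ 0.5272 -0.1968  0.0265] rot [ 1.7991e+02 -1.1000e-01  5.9900e+00] gap 0.0459 F [-0.7  0.6  6.2]
turn z total 0.137 shift total after turn [-2.611 -8.343 -2.058] before turn [-0.775 -8.708 -2.058] mm 539
```

```bash
python3 -m pendant '[[0,0,0,0,0,-0.1,1],[0,0,0,0,0,-0.4,1],[0,0,0,0,0,-0.7,1],[0,0,0,0,0,-0.7,1],[0,0,0,0,0,-0.4,1],[0,0,0.069,0,0,0,1],[0,0,0.069,0,0,0,1],[0,0,0,0,-0.3,0,1],[0,0,0,0,-0.6,0,1],[0,0,0,0,-0.8,0,1]]'; python3 plan.py .4264 .318 .1 -6.3
```

```text
time: 29.7
ee_pos: [0.5373, -0.0931, 0.1628]
ee_rot: [-180.0, 0.0, -6.4]
ft_force: [0.5, -0.3, -1.9]
finger_gap: 0.0454
t 29.7 pos [ 0.5373 -0.0931  0.1628] rot [-1.7997e+02  3.0000e-02 -6.3700e+00] gap 0.0454 F [ 0.5 -0.3 -1.9]
turn z total -0.001 shift total after turn [-2.589 -6.607  1.047] before turn [-2.597 -6.604  1.047] mm 430
```

```bash
python3 -m pendant '[[0,0,0,-0.36,-0.9,0,1],[0,0,0,-0.36,-0.9,0,1],[0,0,0,-0.36,-0.9,0,1],[0,0,0,-0.36,-0.9,0,1],[0,0,0,-0.36,-0.9,0,1],[0,0,0,-0.36,-0.9,0,1],[0,0,0,-0.28,-0.7,0,1],[0,0,0,-0.16,-0.5,0,1],[0,0,0,0,0,0.3,1],[0,0,0,0,0,0.4,1]]'; python3 plan.py .4264 .318 .0272 -6.3
python3 - <<'E'
from h import *
c=viewer.camera("wrist");save(c,"w13.png",None,1.5);np.save("w13.npy",c,allow_pickle=True)
E
```

```text
time: 30.95
ee_pos: [0.4263, 0.3163, 0.1201]
ee_rot: [180.0, -0.0, -6.3]
ft_force: [0.2, -0.7, -2.3]
finger_gap: 0.0454
t 30.95 pos [0.4263 0.3163 0.1201] rot [ 1.7998e+02 -1.0000e-02 -6.2800e+00] gap 0.0454 F [ 0.2 -0.7 -2.3]
turn z total 0.0 shift total after turn [-1.000e-03 -2.800e-02  1.549e+00] before turn [-1.000e-03 -2.800e-02  1.549e+00] mm 93
```

View pics/w13.png

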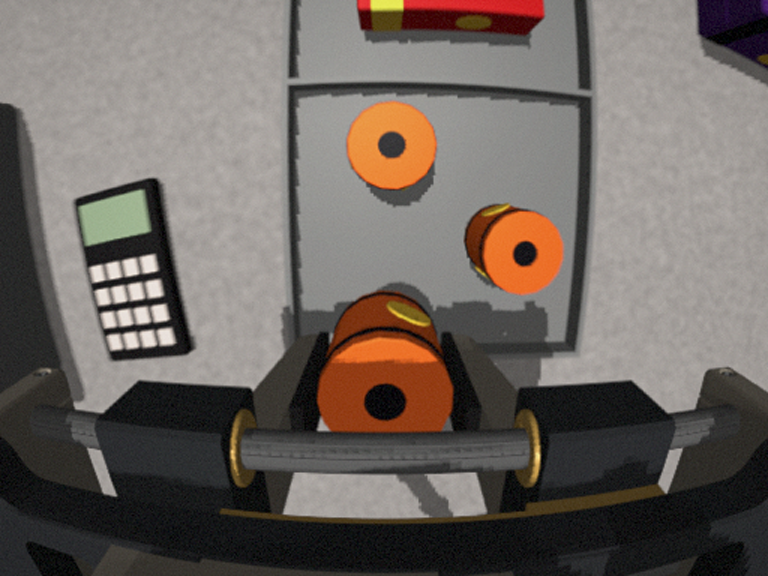

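The held canister is at (385,380); or_a (524,254) and the placed one (392,144) are clear. I'll check the clearance to the near wall.

Run:
```python
from h import *
c=np.load("w13.npy",allow_pickle=True).item()
P=f2w(c,np.array([(524,254),(392,144)])/1.5-.2,.066)
Q=f2w(c,np.array([(577,354),(292,84),(592,94)])/1.5-.2,.025)
def t(P,o=(.5316,.2644),a=-.1095):
    d=P[:,:2]-o;return np.c_[np.cos(a)*d[:,0]+np.sin(a)*d[:,1],-np.sin(a)*d[:,0]+np.cos(a)*d[:,1]]
print(P.round(4),t(P).round(4));print(Q.round(4),t(Q).round(4),t(np.array([[.4264,.318]])))
```

```text
[[0.4515 0.2396 0.066 ]
 [0.5139 0.3028 0.066 ]] [[-0.0769 -0.0334]
 [-0.0218  0.0363]]
[[0.3704 0.1895 0.025 ]
 [0.5618 0.3567 0.025 ]
 [0.5426 0.1715 0.025 ]] [[-0.1521 -0.0921]
 [ 0.0199  0.0951]
 [ 0.0211 -0.0911]] [[-0.11042742  0.04178259]]
```

```bash
python3 -m pendant '[[0,0,0,0,0,0.4,1],[0,0,0,0,0,0.6,1],[0,0,0,0,0,0.4,1],[0,0,0,0,0,0.15,1],[0,0,0,0,0,0,1],[0,0,0,0,0,0,-0.2],[0,0,0,0,0,0,-0.2],[0,0,0,0,0,-0.2,-0.2],[0,0,0,0,0,-0.9,-0.2],[0,0,0,0,0,-0.9,-0.2]]'; python3 plan.py .3 -.35 .3 6
python3 - <<'E'
from h import *
c=viewer.camera("wrist");save(c,"w14.png",None,1.5)
E
```

```text
time: 32.25
ee_pos: [0.4267, 0.3161, 0.1503]
ee_rot: [-180.0, -0.0, -6.4]
ft_force: [1.7, -0.3, 0.5]
finger_gap: 0.0548
t 32.25 pos [0.4267 0.3161 0.1503] rot [-1.7999e+02 -1.0000e-02 -6.4200e+00] gap 0.0548 F [ 1.7 -0.3  0.5]
turn z total -0.138 shift total after turn [-3.261 10.82  -2.495] before turn [-0.857 11.268 -2.495] mm 694
```

View pics/w14.png

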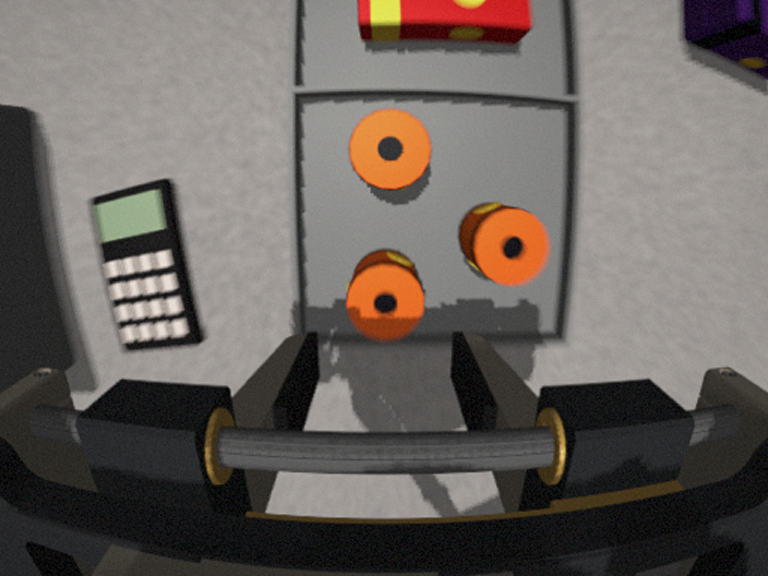

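All three canisters stand in the large bay: (390,148), (513,246) and (386,302). Retracting for a final check.

```bash
python3 -m pendant '[[0,0,0,0,0,-0.6,-0.2],[0,0,0,0,0,-0.7,-0.2],[0,0,0,-0.15,0.75,0,-0.2],[0,0,0,-0.15,0.75,0,-0.2],[0,0,0,-0.15,0.75,0,-0.2],[0,0,0,-0.15,0.75,0,-0.2],[0,0,0,-0.15,0.75,0,-0.2],[0,0,0,-0.15,0.5,0,-0.2],[0,0,0,0,0,0,-0.2],[0,0,0,0,0,0,-0.2]]'
python3 - <<'E'
from h import *
c=viewer.camera("top");save(c,"t15.png",(140,120,420,310),2.8);np.save("t15.npy",c,allow_pickle=True)
c=viewer.camera("side");save(c,"s15.png",None,1.5)
E
```

```text
time: 33.55
ee_pos: [0.3451, 0.0693, 0.2267]
ee_rot: [-180.0, -0.1, -6.4]
ft_force: [0.5, -0.4, 0.1]
finger_gap: 0.0551
```

View pics/t15.png

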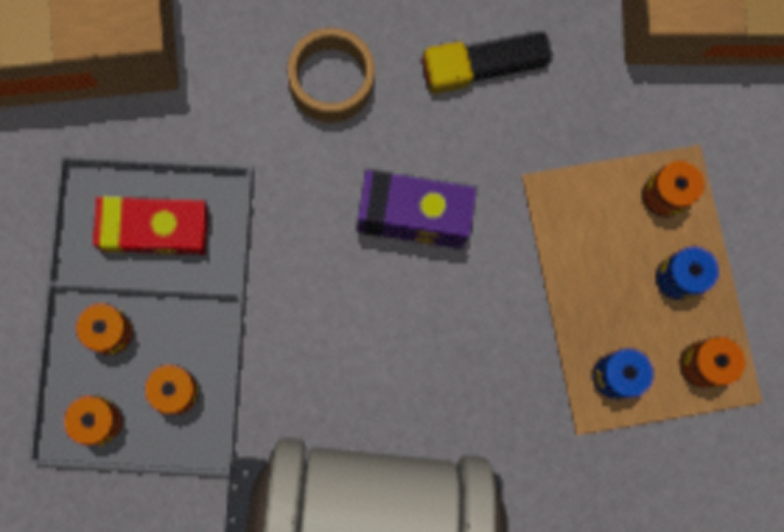

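View pics/s15.png

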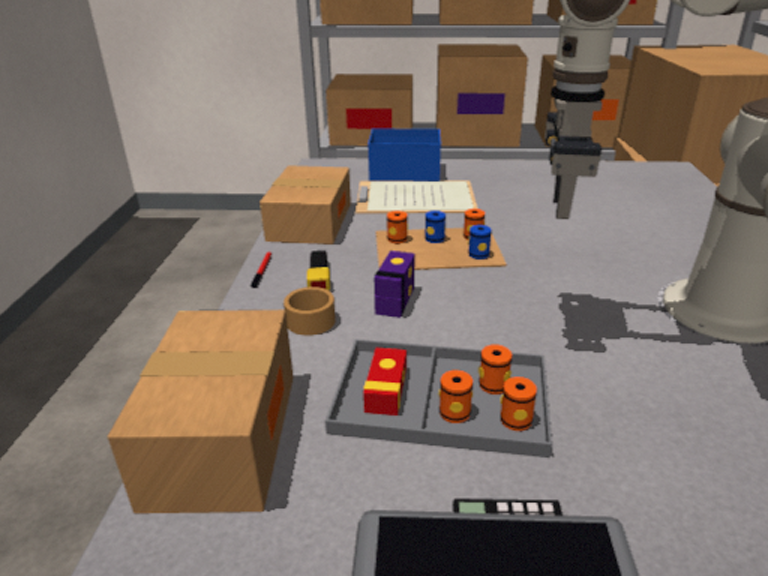

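Both views show three canisters upright in the large bay, red flat in the small bay, the purple stack square and the rest in place. One numeric check follows, then I hand in.

Run:
```python
from h import *
c=np.load("t15.npy",allow_pickle=True).item()
z=lambda a:np.array(a)/2.8+[140,120]-.4
print("top spot",p2w(c,z([(432,205)]),.08).round(4),"low spot .6138 -.0243")
P=p2w(c,z([(99,327),(168,389),(88,421)]),.066)[:,:2];print(P.round(3),np.linalg.norm(P-[.4665,.2716],axis=1).round(3))
P=p2w(c,z([(681,184),(722,361),(695,270),(630,374)]),.066)[:,:2];print(P.round(3),np.linalg.norm(P-[.547,-.2345],axis=1).round(3))
print(sense()["dq"].round(2)); env.finish_job()
```

```text
top spot [[ 0.6134 -0.023   0.08  ]] low spot .6138 -.0243
[[0.515 0.304]
 [0.452 0.239]
 [0.426 0.316]] [0.058 0.035 0.06 ]
[[ 0.623 -0.27 ]
 [ 0.449 -0.289]
 [ 0.538 -0.274]
 [ 0.442 -0.2  ]] [0.084 0.112 0.041 0.111]
[ 0.18  0.36  0.1  -0.11  0.02 -0.22]
the job is handed in; nothing more can be done
```

The order is made up and I handed it in at about 34 s of the 72 s allowed. `finish_job()` reports no verdict, so these are my own last checks:

- **Stack:** I set the top purple carton aside and placed it back on the bottom one after taking the red. The yellow spots of the two purple cartons agree within about 2 mm, and the stack looks square in the top and side views.
- **Red carton:** it lies flat in the smaller bay, clear of all its walls.
- **Canisters in the larger bay:** I moved the far-left and middle-left orange canisters from the sheet to join `or_a`. All three stand upright, 35, 58 and 60 mm from the bay centre (limit 100 mm).
- **Canisters on the sheet:** the other two orange ones stand 84 and 112 mm from its origin (limit 175 mm). The two blue ones are within about 1 mm of where they started, which is as fine as I can measure.
- **Bystanders:** the tape, scanner and calculator look unmoved, but I checked them only by eye.

No final check failed or disagreed. Two things differed slightly along the way. The bottom carton turned out to be turned about 2° from the top one, so I turned the purple carton to match when replacing it. The wrist also read about 6 N while gripping each canister, far below the 120 N limit.

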